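Tip the harvest knife out of its sleeve into the tray

TASK

Put the empty white tray squarely inside the yellow outline in front of the blue tool sleeve. Then tip the sleeve gently over towards the tray until the red-handled knife slides out and lies in the tray, without the gripper touching the clean knife, and ease the sleeve back upright with the tray left in the outline. Leave the mushrooms and the punnet where they are.

Things in the scene. Friction and masses are not known exactly. Their poses are not given: they have to be found in the camera images.
- pivot (a point): Middle of the sleeve's hinge on the fixed steel stand, 170 mm above the table. x (level) points the way the sleeve tips, over the yellow outline; z up; y is the hinge axis. Stand: foot 150 x 150 x 12 mm, from 90 mm behind the pivot to 60 mm in front; two cheeks 36 mm wide, 8 mm thick at y = +-34 mm, up to 176 mm above the table.
- sleeve (a joint): Sleeve's tilt, rad: 0 upright (stop), 1.57 level, 2.2 far stop, mouth 36 degrees below level. The weighted foot (centre of mass about 60 mm below the pivot) swings it back upright, fast, if let go: push its back face (away from the outline) near the mouth with 1 to 4 N, follow it round, and follow it back. The knife slides out at about 1.8 to 2.0 rad.
- mouth (a point): Centre of the sleeve's open mouth; moves with it, z out of the mouth. The sleeve is a blue square tube, 46 x 46 mm outside, 38 x 38 mm inside, with a white band at the mouth, 0.6 kg. Upright, it reaches from 95 mm below the pivot to 125 mm above it (mouth 295 mm above the table); inside depth 190 mm.
- bay_center (a point): Where the tray's centre belongs: centre of the yellow outline painted on the table (inside 240 x 190 mm, long side along its x), 200 mm in front of the pivot, 17.5 mm above the table. x axis as for the pivot. The outline and sleeve are fixed to one another.
- tray_center (a point): Centre (half-way up) of the loose white tray, 220 mm (its x) x 160 mm (its y) x 35 mm high, open on top, walls and floor 6 mm thick, 0.25 kg. It is the same either way round. An end or side wall can be pinched from above, or pushed.
- knife: Harvest knife 120 mm long, about 0.07 kg, standing loose in the sleeve blade down, its top 70 mm below the mouth. Origin at its middle, z towards the handle end; red handle with white dots 22 x 18 x 80 mm, steel blade 18 x 4 x 40 mm.
- punnet: Bystander: loose blue punnet of mushrooms, 140 x 100 mm, walls 45 mm high, origin under its centre; mushrooms stand up to 50 mm.
- mushroom_a: Bystander: loose white mushroom standing on its stalk, cap 60 mm wide, 58 mm high, origin under its stalk.
- mushroom_b: Bystander: another mushroom like it.

How it is judged:
On the way, in this order (a step that is already met when the one before it is completed fails the run):
1. the tray stands in the yellow outline: its centre within 30 mm each way and square to it within 0.2 rad (x of tray_center in the frame of bay_center between -0.03 and 0.03 m and y of tray_center in the frame of bay_center between -0.03 and 0.03 m and angle between the x axis of tray_center and the x axis of bay_center, either way round below 0.2 rad and height (world z) of tray_center below 0.025 m), for 0.2 s.
2. the knife has slid out into the tray (x of knife in the frame of tray_center between -0.104 and 0.104 m and y of knife in the frame of tray_center between -0.074 and 0.074 m and z of knife in the frame of tray_center below 0.02 m), for 0.2 s.
At the end, for the whole second after the job is handed in: The knife lies at rest in the tray (its middle inside the walls and less than 20 mm above the tray's half height), the tray stands on the table within 40 mm and 0.25 rad of the outline's centre and direction, and the sleeve is back upright (under 0.15 rad) (all of step 2 and linear speed of knife below 0.02 m/s and x of tray_center in the frame of bay_center between -0.04 and 0.04 m and y of tray_center in the frame of bay_center between -0.04 and 0.04 m and angle between the x axis of tray_center and the x axis of bay_center, either way round below 0.25 rad and height (world z) of tray_center below 0.025 m and value of joint sleeve below 0.15 rad); the robot touches nothing.
It fails at once if the gripper or arm touches the knife (contact force between any of the fingers, the arm and knife above 0.3 N).
It fails at once if the sleeve is flung over or let slam back (faster than 5 rad/s) (velocity of joint sleeve above 5 rad/s or velocity of joint sleeve below -5 rad/s).
It fails at once if a bystander is moved by more than 30 mm (distance of any of punnet, mushroom_a, mushroom_b from where it was at the start of the episode above 0.03 m).
It also fails if it takes over 72 s, if anything falls off the work surface, if the arm or the gripper's body presses on something with over 40 N, if the wrist force passes 120 N, or if a joint passes its speed limit or range.

ROBOT

A 6-joint arm with a two-finger parallel gripper is mounted at the origin on the work surface. World frame = base frame: x ahead of the robot, y to its left, z up, the work surface at z = 0. Lengths are in m, angles in rad, forces in N, time in s.
With the tool pointing down it reaches from about 0.3 to 0.75 m from the base axis. Payload 8.5 kg.
Tool frame: the origin (TCP) lies at the very end of the fingers, on their centre line; the grasp point (between the pads) lies behind it (env.pinch_z is the z of the grasp point in the tool frame, in m); z points along the fingers, y is the line along which they close (so a half turn about z gives the same grasp; the last joint's range is limited). The gripper opens to 88 mm and grips with 3 to 60 N. Pads are 18 mm wide; open, the fingers measure 123 mm over their backs; the gripper's body (75 mm by 187 mm) begins 45 mm behind the grasp point.
Start: joints at [-1.527, 0.381, 1.297, -0, 1.464, -0.215], TCP at [0.141, -0.532, 0.217] pointing down, gripper open.
Joint ranges: [-3.11, 3.11], [-0.89, 2.33], [0.22, 2.48], [-1.42, 4.56], [0.17, 2.85], [-2.88, 2.88]. Speed limits (rad/s): [2.39, 2.39, 3.14, 3.14, 3.14, 3.14].

INTERFACE

Orientations are given as [roll, pitch, yaw] about the fixed x, y, z axes, in that order (R = Rz(yaw) Ry(pitch) Rx(roll)).
In Python, from workcell import env gives the robot as it stands.
- The arm moves only by the tool carry_out, never from a script. Its argument "commands" is a list of rows, each a list of 7 numbers: the shift along the world's x, y, z in cm, then the turn, a rotation vector about the world's x, y, z in rad, then the finger opening in cm, from 0 to 8.81. A call has 1 to 5 rows; each row is the pose to reach, as a shift and turn from the pose commanded when the call began; what a row does not reach only later rows make up. A row lasts 1/10 s, in which the tool goes at most 50 mm and 8.59 degrees, less where a joint would pass 70% of its speed; a pose out of reach is approached as far as the arm can. A call with a gripper value outside its range is refused whole. The fingers move at their own pace and stop on an object; "force" is the grip in N (left out, the last holds). Time passes only in rows, so rows that repeat a pose let the fingers close. It gives the time, the measured TCP pose, the force, the opening and the grip force at its end, in the units of the state.
- env.observe(): the state, without advancing time (a new reading comes with each control period).
- env.capture(name): name is "side" or "top"; returns the picture (420x560x3 uint8, red, green, blue); there is no depth.
- env.calibration(name): a dict with "fx", "fy", "cx", "cy" (pixels), "pose" (4x4, takes a point from camera to world coordinates). Camera axes: x right, y up, looking along -z (the intrinsics and any distortion apply to the point x, -y, -z); pixel columns grow to the right and rows downward; lengths in m; the calibration is good to about 2 mm. A picture is of the moment at which its call begins. calibration takes no time and is no camera call.
- env.finish_job(): hands the job in; it is judged then, once.
Trained networks look in the newest picture that a camera, given by its name, has taken for a name from the list of things; names that differ only in an ending like _2 or _b are one class to them, and where a whole thing is asked for, a point or a joint stands for the part that bears it (a point fixed in the world has none). Each returns a list of dicts, best first, with "conf" (0 to 1); they miss things now and then, are a little off and sometimes report something else, mostly with a low value. They report only what shows in the picture. A call takes as long as a camera call.
- env.silhouettes(camera, thing): "region" (420x560 bool, what is visible of it).
- env.spot_point(camera, thing): "centre" ([x, y, z] in m, in world coordinates, good to about 4 mm: a listed point, or the origin of a listed thing).
The state is a dict: "t": time; "joint_pos": joint angles; "joint_velocities": joint speeds; "effort": joint torques, N m; "tool_pos": TCP position; "tcp_rot": TCP orientation; "wrist_force": force on the tool from outside, world axes, zero at the start; "torque": the same for the moment, N m; "width": opening from 0.0 (shut) to 1.0 (fully open); "grip_force": force on a finger pad.
Only numpy, scipy, OpenCV 4.12 (cv2) and the standard library are available. Lean on these libraries where they do the work, as an engineer would, in place of code of your own. Each camera call takes 0.05 s, during which the arm holds its last target. There are 200 camera calls.

## Working session

There is one attempt and no reset: what is moved stays moved. The work goes in short steps, Python scripts to look and compute and a tool call to move; the robot and the scene stay as the last step left them, time stands still between calls to the robot, and variables do not carry over. Pictures are saved under pics/ and viewed, at most 10 in all, crops included, and the job is handed in when it is done.

Besides the shell and the picture viewer there is one more tool, called after "Call:" by a JSON object that holds its "fn" and its "kwargs". carry_out: Moves the arm, as the interface text tells. Its arguments: {"type":"object","properties":{"commands":{"type":"array","items":{"type":"array","items":{"type":"number"}}},"force":{"type":"number"}},"required":["commands"]}

```bash
mkdir -p pics; ls; cat > h.py <<'E'
import numpy as np, cv2
from workcell import env
def save(cam,name):
    im=env.capture(cam); cv2.imwrite(f'pics/{name}.png',im[:,:,::-1]); return im
def ray(cam,u,v):
    c=env.calibration(cam); P=np.array(c['pose'])
    d=np.array([(u-c['cx'])/c['fx'],-(v-c['cy'])/c['fy'],-1]); d=P[:3,:3]@d
    return P[:3,3],d/np.linalg.norm(d)
def atz(cam,u,v,z):
    o,d=ray(cam,u,v); return o+d*(z-o[2])/d[2]
def proj(cam,p):
    c=env.calibration(cam); P=np.array(c['pose']); q=P[:3,:3].T@(np.array(p)-P[:3,3])
    return np.array([c['cx']+c['fx']*q[0]/-q[2], c['cy']+c['fy']*(-q[1])/-q[2]])
E
python3 - <<'E'
from h import *
np.set_printoptions(precision=4,suppress=True)
a=save('side','side0'); b=save('top','top0')
for c in ['side','top']:
    k=env.calibration(c); print(c,k)
    for t in ['pivot','mouth','bay_center','tray_center','knife','punnet','mushroom_a']:
        print(c,t,[(np.round(d['centre'],4),round(d['conf'],2)) for d in env.spot_point(c,t)][:4])
print(env.observe(),env.pinch_z)
E
```

```text
pics
side {'fx': 431.85949905044504, 'fy': 431.85949905044504, 'cx': 280.91888994487914, 'cy': 210.9504138503746, 'pose': array([[-0.9157,  0.2749, -0.2932,  0.3054],
       [-0.4019, -0.6123,  0.6808,  0.7005],
       [ 0.0076,  0.7412,  0.6712,  0.9424],
       [ 0.    ,  0.    ,  0.    ,  1.    ]])}
side pivot [(array([ 0.5153, -0.1594,  0.1681]), 0.85)]
side mouth [(array([ 0.5159, -0.1674,  0.2979]), 0.64)]
side bay_center []
side tray_center [(array([0.5207, 0.2666, 0.0175]), 0.56)]
side knife []
side punnet [(array([ 0.6053, -0.4114,  0.0028]), 0.65)]
side mushroom_a [(array([ 0.7844, -0.1489,  0.0003]), 0.63), (array([ 0.7891,  0.1319, -0.0022]), 0.58)]
top {'fx': 418.018636596772, 'fy': 418.018636596772, 'cx': 273.46009266052954, 'cy': 211.2177918622568, 'pose': array([[-0.0064,  0.9976, -0.0696,  0.5741],
       [-0.9999, -0.0055,  0.0141, -0.0886],
       [ 0.0137,  0.0697,  0.9975,  1.2769],
       [ 0.    ,  0.    ,  0.    ,  1.    ]])}
top pivot [(array([ 0.5178, -0.168 ,  0.1725]), 0.97)]
top mouth [(array([ 0.5187, -0.1662,  0.2981]), 0.97)]
top bay_center []
top tray_center [(array([0.5189, 0.2647, 0.0177]), 0.76)]
top knife [(array([ 0.5136, -0.1707,  0.1676]), 0.54)]
top punnet [(array([ 0.6075, -0.418 , -0.001 ]), 0.75)]
top mushroom_a [(array([ 0.793 ,  0.1344, -0.0034]), 0.84), (array([ 0.7815, -0.1537,  0.0033]), 0.73)]
{'t': 0.8, 'joint_pos': array([-1.5273,  0.3806,  1.2974,  0.    ,  1.4636, -0.2153]), 'joint_velocities': array([ 0.0017, -0.0003,  0.0005, -0.0005,  0.    , -0.0013]), 'effort': array([  0.0001, -43.7768, -22.4722,   0.0714,   0.0314,  -0.    ]), 'tool_pos': array([ 0.1408, -0.5317,  0.2167]), 'tcp_rot': array([-3.1416, -0.0001,  0.2588]), 'wrist_force': array([ 0.5055, -0.7919, -0.8535]), 'torque': array([ 0.0188, -0.0251,  0.0052]), 'grip_force': 0.0, 'width': 1.0016634832099751} -0.0187
```

View pics/top0.png

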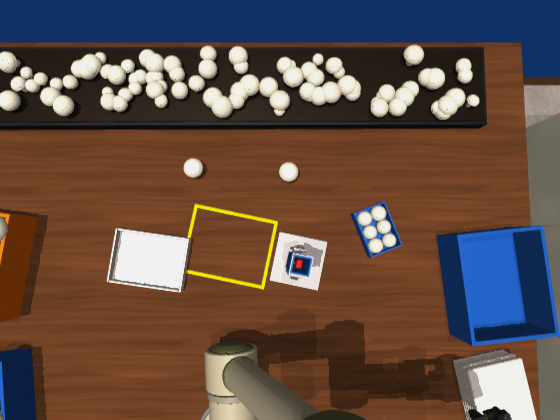

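View pics/side0.png

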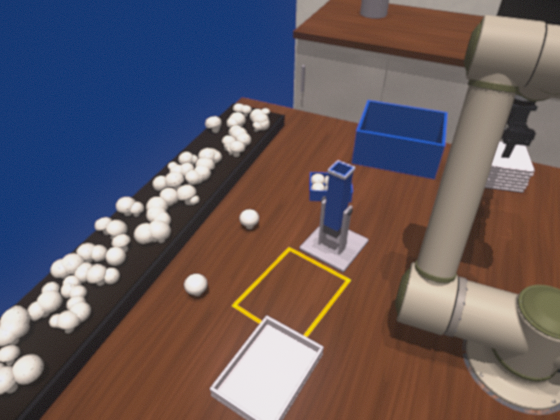

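```bash
python3 - <<'E'
from h import *
np.set_printoptions(precision=4,suppress=True)
for c in ['top','side']:
    im=cv2.imread(f'pics/{c}0.png'); hsv=cv2.cvtColor(im,cv2.COLOR_BGR2HSV)
    m=cv2.inRange(hsv,(18,90,90),(38,255,255))
    n,l,s,ce=cv2.connectedComponentsWithStats(m)
    for i in range(1,n):
        if s[i,4]>80: print(c,s[i],ce[i])
    v,u=np.nonzero(m); P=np.array([atz(c,a,b,0)[:2] for a,b in zip(u,v)])
    k=(abs(P[:,0]-.52)<.35)&(abs(P[:,1]+.0)<.4)
    print(c,'yellow',cv2.minAreaRect(P[k].astype(np.float32)))
    if c=='top': continue
    d=env.capture(c)
for c in ['top','side']:
    env.capture(c)
    r=env.silhouettes(c,'tray_center')
    print(c,[x['conf'] for x in r])
    v,u=np.nonzero(r[0]['region']); P=np.array([atz(c,a,b,.035)[:2] for a,b in zip(u,v)]).astype(np.float32)
    print(cv2.minAreaRect(P))
E
```

```text
top [ 186  203   92   87 1180] [234.7068 244.9356]
top yellow ((0.42921286821365356, 0.058076635003089905), (0.2631099224090576, 0.4786394536495209), 77.76956939697266)
side [ 231  247  121   90 1320] [293.3311 288.2598]
side yellow ((0.5575575232505798, 0.029152534902095795), (0.26685842871665955, 0.2164849191904068), 77.80713653564453)
top [0.69]Traceback (most recent call last):
  File "<stdin>", line 18, in <module>
  File "h.py", line 10, in atz
    o,d=ray(cam,u,v); return o+d*(z-o[2])/d[2]
        ~~~^^^^^^^^^
  File "h.py", line 6, in ray
    c=env.calibration(cam); P=np.array(c['pose'])
ValueError: time passes only in moves, steps and waits
```

Top view: the outline has corners near (197,206), (277,220), (264,288) and (188,270). The tray sits at about (149,260), just left of it, the stand is at (299,262), and the mushrooms are at (193,168) and (288,172). The side view agrees with this.

```bash
sed -i 's/^def save/CAL={}\ndef cal(c):\n    if c not in CAL: CAL[c]=env.calibration(c)\n    return CAL[c]\ndef save/; s/c=env.calibration(cam)/c=cal(cam)/' h.py; cat > meas.py <<'E'
from h import *
np.set_printoptions(precision=4,suppress=True)
def tray(c,z=.035,th='tray_center'):
    env.capture(c); r=env.silhouettes(c,th)
    if not r: return None
    v,u=np.nonzero(r[0]['region']); P=np.array([atz(c,a,b,z)[:2] for a,b in zip(u,v)]).astype(np.float32)
    return r[0]['conf'],cv2.minAreaRect(P)
E
python3 - <<'E'
from meas import *
for c in ['top','side']:
    im=cv2.imread(f'pics/{c}0.png'); hsv=cv2.cvtColor(im,cv2.COLOR_BGR2HSV)
    m=cv2.inRange(hsv,(18,90,90),(38,255,255))
    n,l,s,ce=cv2.connectedComponentsWithStats(m)
    i=1+np.argmax(s[1:,4]); v,u=np.nonzero(l==i)
    print(c,'yellow',cv2.minAreaRect(np.array([atz(c,a,b,0)[:2] for a,b in zip(u,v)],np.float32)))
    print(tray(c))
E
```

```text
top yellow ((0.5584008097648621, 0.0300733745098114), (0.2631099224090576, 0.2142632007598877), 77.76956939697266)
(0.85, ((0.519099771976471, 0.2625848650932312), (0.2264896184206009, 0.16337868571281433), 80.9736099243164))
side yellow ((0.5575575232505798, 0.029152534902095795), (0.26685842871665955, 0.2164849191904068), 77.80713653564453)
(0.68, ((0.5174157023429871, 0.2725236713886261), (0.2324792593717575, 0.1715027093887329), 80.67742156982422))
```

Call:
{"fn": "carry_out", "kwargs": {"commands": [[4, 4, 1, 0, 0, 0.06, 4], [6, 9, 2, 0, 0, 0.14, 4], [8, 13, 2, 0, 0, 0.2, 4], [9, 17, 2, 0, 0, 0.29, 4], [9.4, 20.6, 2, 0, 0, 0.29, 4]]}}

```text
t: 1.65
tool_pos: [0.2354, -0.3232, 0.2368]
tcp_rot: [3.141, -0.0, 0.553]
wrist_force: [0.3, 0.2, -0.1]
width: 0.571
grip_force: 0.0
```

Call:
{"fn": "carry_out", "kwargs": {"commands": [[2, 4, 0, 0, 0, 0.06, 4], [4, 8, 0, 0, 0, 0.14, 4], [6, 12, 0, 0, 0, 0.2, 4], [8, 16, 0, 0, 0, 0.29, 4], [9.4, 20.6, 0, 0, 0, 0.29, 4]]}}

```text
t: 2.15
tool_pos: [0.3294, -0.1183, 0.2369]
tcp_rot: [3.141, -0.0, 0.841]
wrist_force: [0.5, -0.5, -0.5]
width: 0.452
grip_force: 0.0
```

Call:
{"fn": "carry_out", "kwargs": {"commands": [[1, 4, 0, 0, 0, 0.06, 4], [2, 8, 0, 0, 0, 0.14, 4], [3, 12, 0, 0, 0, 0.2, 4], [4, 16, 0, 0, 0, 0.29, 4], [5.7, 19.8, 0, 0, 0, 0.29, 4]]}}

```text
t: 2.65
tool_pos: [0.3855, 0.0803, 0.237]
tcp_rot: [3.141, -0.0, 1.132]
wrist_force: [0.7, -1.2, -0.7]
width: 0.452
grip_force: 0.0
```

Call:
{"fn": "carry_out", "kwargs": {"commands": [[1, 4, 0, 0, 0, 0.06, 4], [2, 8, 0, 0, 0, 0.14, 4], [3, 12, 0, 0, 0, 0.2, 4], [4, 16, 0, 0, 0, 0.29, 4], [5.7, 19.8, 0, 0, 0, 0.29, 4]]}}

```text
t: 3.15
tool_pos: [0.4424, 0.2784, 0.2369]
tcp_rot: [3.141, -0.0, 1.422]
wrist_force: [1.6, -0.7, 0.4]
width: 0.453
grip_force: 0.0
```

Call:
{"fn": "carry_out", "kwargs": {"commands": [[0, 0, -5, 0, 0, 0, 4], [0, 0, -10, 0, 0, 0, 4], [0, 0, -15, 0, 0, 0, 4], [0, 0, -19, 0, 0, 0, 4], [0, 0, -20, 0, 0, 0, 4]]}}

```text
t: 3.65
tool_pos: [0.4408, 0.2756, 0.0333]
tcp_rot: [-3.135, 0.003, 1.419]
wrist_force: [0.4, 0.1, -0.1]
width: 0.455
grip_force: 0.0
```

Call:
{"fn": "carry_out", "kwargs": {"commands": [[0, 0, -1, 0, 0, 0, 4], [0, 0, -2, 0, 0, 0, 4], [0, 0, -2.5, 0, 0, 0, 4], [0, 0, -2.5, 0, 0, 0, 4]]}}

```text
t: 4.05
tool_pos: [0.443, 0.2764, 0.012]
tcp_rot: [3.141, -0.0, 1.419]
wrist_force: [0.0, 1.0, -0.1]
width: 0.455
grip_force: 0.0
```

Call:
{"fn": "carry_out", "kwargs": {"commands": [[0, 0, 0, 0, 0, 0, 0], [0, 0, 0, 0, 0, 0, 0], [0, 0, 0, 0, 0, 0, 0], [0, 0, 0, 0, 0, 0, 0], [0, 0, 0, 0, 0, 0, 0]], "force": 20}}

```text
t: 4.55
tool_pos: [0.4429, 0.2764, 0.0118]
tcp_rot: [3.141, -0.0, 1.419]
wrist_force: [1.4, -0.2, 2.3]
width: 0.054
grip_force: 20.0
```

```bash
python3 - <<'E'
from meas import *
save('side','side1')
for c in ['top','side']: print(tray(c), [d['centre'] for d in env.spot_point(c,'tray_center')])
E
```

```text
(0.96, ((0.5185752511024475, 0.26177358627319336), (0.22795307636260986, 0.16111023724079132), 81.1176986694336)) [[0.517, 0.264, 0.0193]]
(0.8, ((0.5170598030090332, 0.2718939185142517), (0.23257474601268768, 0.17016105353832245), 82.04254913330078)) [[0.5176, 0.2685, 0.0182]]
```

View pics/side1.png

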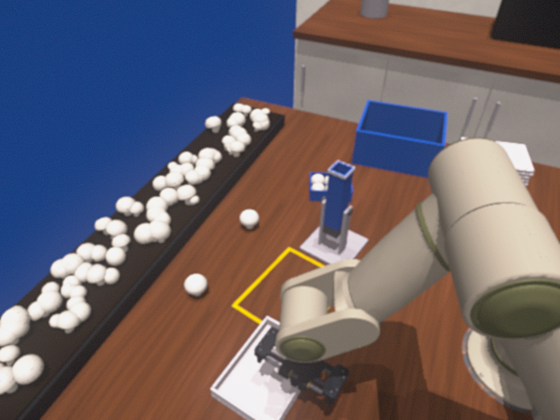

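The side view shows the near wall pinched, with the gripper at about (300,370). The tray has not shifted. Next I slide it into the outline.

Call:
{"fn": "carry_out", "kwargs": {"commands": [[0.2, -1.2, 0.1, 0, 0, -0.01, 0], [0.6, -3.6, 0.1, 0, 0, -0.02, 0], [1.0, -6, 0.1, 0, 0, -0.03, 0], [1.5, -9, 0.1, 0, 0, -0.04, 0], [2.0, -12, 0.1, 0, 0, -0.05, 0]]}}

```text
t: 5.4
tool_pos: [0.4632, 0.1553, 0.0133]
tcp_rot: [3.14, -0.001, 1.368]
wrist_force: [0.7, 4.3, 6.1]
width: 0.005
grip_force: 3.3
```

Call:
{"fn": "carry_out", "kwargs": {"commands": [[0.5, -3, 0, 0, 0, -0.01, 0], [1.0, -6, 0, 0, 0, -0.01, 0], [1.5, -9, 0, 0, 0, -0.01, 0], [1.9, -11, -0.1, 0, 0, -0.01, 0], [1.95, -11.2, -0.1, 0, 0, -0.01, 0]]}}

```text
t: 5.9
tool_pos: [0.4838, 0.0427, 0.0132]
tcp_rot: [3.138, -0.002, 1.355]
wrist_force: [2.0, 9.5, 15.6]
width: 0.002
grip_force: 7.5
```

Call:
{"fn": "carry_out", "kwargs": {"commands": [[0, 0, 0, 0, 0, 0, 0], [0, 0, 0, 0, 0, 0, 3], [0, 0, 0, 0, 0, 0, 3], [0, 0, 0, 0, 0, 0, 3], [0, 0, 0, 0, 0, 0, 3]]}}

```text
t: 6.4
tool_pos: [0.4792, 0.0443, 0.013]
tcp_rot: [-3.136, 0.001, 1.359]
wrist_force: [-16.7, 1.9, 29.3]
width: 0.335
grip_force: 14.5
```

```bash
python3 - <<'E'
from meas import *
for c in ['top','side']:
    print(tray(c), [d['centre'] for d in env.spot_point(c,'tray_center')])
    print([(d['centre'],d['conf']) for d in env.spot_point(c,'bay_center')])
E
```

```text
(0.81, ((0.5364911556243896, 0.12435558438301086), (0.1527111679315567, 0.2260499894618988), 38.698974609375)) [[0.5294, 0.1202, 0.0169]]
[([0.5185, -0.1664, 0.1734], 0.72)]
(0.79, ((0.528628945350647, 0.13010387122631073), (0.1652204990386963, 0.23575468361377716), 43.215476989746094)) [[0.5288, 0.1212, 0.0192]]
[]
```

```bash
python3 - <<'E'
from meas import *
im=save('side','s2'); cv2.imwrite('pics/s2c.png',cv2.resize(im[200:420,180:440,::-1],None,fx=3,fy=2.7))
print(env.observe()['tool_pos'],env.observe()['wrist_force'])
E
```

```text
[0.4793 0.0442 0.013 ] [-16.6979   1.5241  29.51  ]
```

View pics/s2c.png

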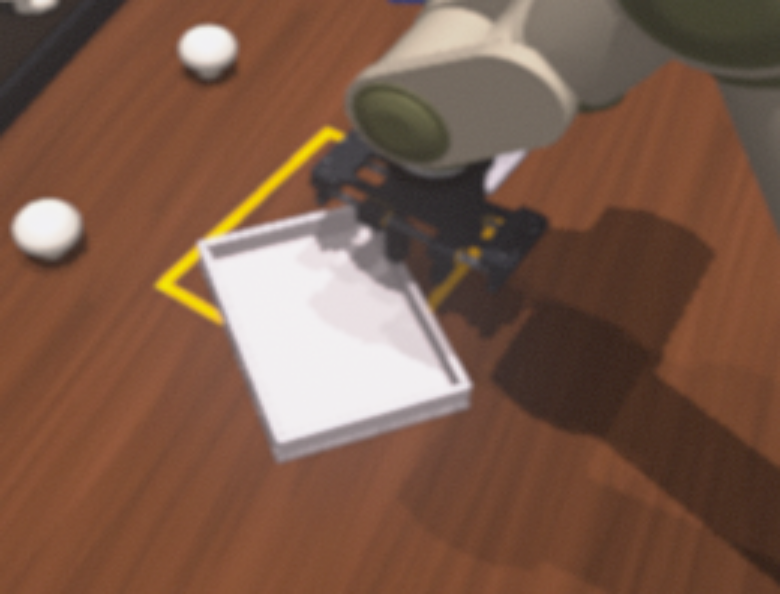

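The tray slipped in the grip and turned: its corner is now by the fingers at about (385,230) in the crop, with its long side roughly 51° off the outline. I'll lift clear, measure again, and re-grip harder.

Call:
{"fn": "carry_out", "kwargs": {"commands": [[0, 0, 1, 0, 0, 0, 3], [0, 0, 3, 0, 0, 0, 3], [0, 0, 6, 0, 0, 0, 3], [-2, 0, 10, 0, 0, 0, 3], [-6, 0, 10, 0, 0, 0, 3]]}}

```text
t: 7.35
tool_pos: [0.4251, 0.0432, 0.1152]
tcp_rot: [3.132, -0.0, 1.358]
wrist_force: [0.4, -1.0, -0.7]
width: 0.339
grip_force: 0.0
```

```bash
python3 - <<'E'
from meas import *
for c in ['top','side']:
    print(tray(c), [d['centre'] for d in env.spot_point(c,'tray_center')])
im=save('side','s3'); cv2.imwrite('pics/s3c.png',cv2.resize(im[200:420,180:440,::-1],None,fx=3,fy=2.7))
print(env.observe())
E
```

```text
(0.9, ((0.5316627025604248, 0.11923283338546753), (0.16027265787124634, 0.22256450355052948), 42.92127227783203)) [[0.5312, 0.1206, 0.0161]]
(0.81, ((0.5289165377616882, 0.13001424074172974), (0.1655171811580658, 0.236751526594162), 43.21541976928711)) [[0.5295, 0.1244, 0.0176]]
{'t': 7.7, 'joint_pos': array([-0.1763,  0.289 ,  1.7925, -0.    ,  1.0601,  0.0361]), 'joint_velocities': array([ 0.0042,  0.0058,  0.0005, -0.0009,  0.0021, -0.0003]), 'effort': array([  0.0046, -33.9292, -16.871 ,   0.0657,   0.0226,  -0.0023]), 'tool_pos': array([0.423 , 0.044 , 0.1114]), 'tcp_rot': array([-3.1415,  0.    ,  1.3584]), 'wrist_force': array([-0.375 ,  0.0176, -1.2805]), 'torque': array([-0.097 , -0.0992, -0.0046]), 'grip_force': 0.0, 'width': 0.3378137248201498}
```

View pics/s3c.png

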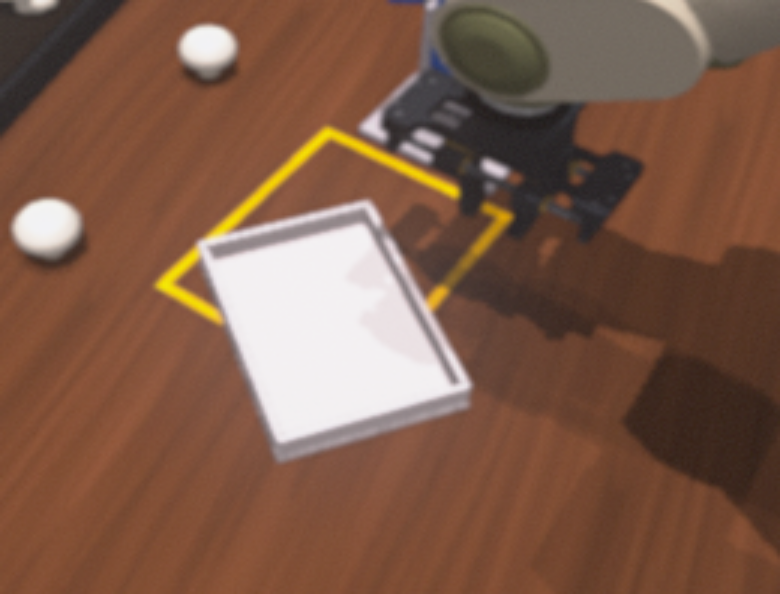

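The crop shows the tray lying flat with its inner corner at (368,205), crossing the left half of the outline. The gripper is clear at (500,190).

Call:
{"fn": "carry_out", "kwargs": {"commands": [[1, 0.5, 0, 0, 0, 0.14, 4], [2, 1, 0, 0, 0, 0.28, 4], [3, 1.5, 0, 0, 0, 0.42, 4], [4, 2, 0, 0, 0, 0.56, 4], [5.1, 2.55, 0, 0, 0, 0.7, 4]]}}

```text
t: 8.2
tool_pos: [0.4743, 0.0699, 0.1111]
tcp_rot: [-3.141, -0.0, 2.065]
wrist_force: [0.2, -0.4, -0.4]
width: 0.45
grip_force: 0.0
```

Call:
{"fn": "carry_out", "kwargs": {"commands": [[0, 0, 0, 0, 0, 0.14, 4], [0, 0, -3, 0, 0, 0.26, 4], [0, 0, -6, 0, 0, 0.26, 4], [0, 0, -9, 0, 0, 0.26, 4], [0, 0, -10.1, 0, 0, 0.26, 4]]}}

```text
t: 8.7
tool_pos: [0.4726, 0.0698, 0.008]
tcp_rot: [-3.139, -0.003, 2.319]
wrist_force: [1.1, 0.0, -0.3]
width: 0.455
grip_force: 0.0
```

Call:
{"fn": "carry_out", "kwargs": {"commands": [[0, 0, 0, 0, 0, 0, 4], [0, 0, 0, 0, 0, 0, 0], [0, 0, 0, 0, 0, 0, 0], [0, 0, 0, 0, 0, 0, 0], [0, 0, 0, 0, 0, 0, 0]], "force": 50}}

```text
t: 9.2
tool_pos: [0.4736, 0.0698, 0.0113]
tcp_rot: [3.141, 0.001, 2.319]
wrist_force: [-0.1, 0.5, 0.6]
width: 0.112
grip_force: 0.0
```

Call:
{"fn": "carry_out", "kwargs": {"commands": [[0, 0, 0, 0, 0, 0, 0], [0, 0, 0.2, 0, 0, 0, 0], [0, 0, 0.4, 0, 0, 0, 0]]}}

```text
t: 9.5
tool_pos: [0.4732, 0.0699, 0.0147]
tcp_rot: [-3.141, -0.0, 2.319]
wrist_force: [0.1, 0.4, -2.0]
width: 0.039
grip_force: 50.0
```

Call:
{"fn": "carry_out", "kwargs": {"commands": [[0, 0, 0, 0, 0, -0.04, 0], [0.1, -0.3, 0, 0, 0, -0.12, 0], [0.2, -0.6, 0, 0, 0, -0.22, 0], [0.3, -0.8, 0, 0, 0, -0.32, 0], [0.4, -1.0, 0, 0, 0, -0.42, 0]]}}

```text
t: 10.0
tool_pos: [0.477, 0.0598, 0.0146]
tcp_rot: [-3.141, -0.0, 1.895]
wrist_force: [-0.2, 0.7, -1.3]
width: 0.037
grip_force: 50.1
```

Call:
{"fn": "carry_out", "kwargs": {"commands": [[0.1, -0.3, 0, 0, 0, -0.1, 0], [0.2, -0.6, 0, 0, 0, -0.2, 0], [0.3, -0.8, 0, 0, 0, -0.3, 0], [0.4, -1.1, 0, 0, 0, -0.4, 0], [0.5, -1.35, 0, 0, 0, -0.5, 0]]}}

```text
t: 10.5
tool_pos: [0.4821, 0.0463, 0.0146]
tcp_rot: [-3.141, 0.0, 1.395]
wrist_force: [0.7, 0.1, -0.9]
width: 0.036
grip_force: 50.1
```

Call:
{"fn": "carry_out", "kwargs": {"commands": [[0, 0, 0, 0, 0, -0.04, 0], [0, 0, 0, 0, 0, -0.04, 0]]}}

```text
t: 10.7
tool_pos: [0.4822, 0.0463, 0.0147]
tcp_rot: [-3.141, 0.0, 1.359]
wrist_force: [0.1, 0.4, -1.7]
width: 0.042
grip_force: 50.1
```

```bash
python3 - <<'E'
from meas import *
for c in ['top','side']:
    print(tray(c), [d['centre'] for d in env.spot_point(c,'tray_center')])
print(env.observe()['tool_pos'],env.observe()['tcp_rot'])
E
```

```text
(0.87, ((0.558928906917572, 0.029394060373306274), (0.22038112580776215, 0.15810129046440125), 78.29351043701172)) [[0.5571, 0.0283, 0.0186]]
(0.64, ((0.555747389793396, 0.04311230778694153), (0.23173554241657257, 0.16841299831867218), 80.43470764160156)) [[0.5548, 0.0304, 0.0214]]
[0.4822 0.0464 0.0147] [-3.1415  0.      1.3594]
```

Call:
{"fn": "carry_out", "kwargs": {"commands": [[0, 0, -0.2, 0, 0, 0, 0], [0, 0, -0.35, 0, 0, 0, 0], [0, 0, -0.35, 0, 0, 0, 3], [0, 0, -0.35, 0, 0, 0, 3], [0, 0, -0.35, 0, 0, 0, 3]]}}

```text
t: 11.5
tool_pos: [0.4824, 0.0463, 0.0111]
tcp_rot: [3.141, -0.0, 1.359]
wrist_force: [0.0, 0.2, 0.3]
width: 0.287
grip_force: 0.0
```

Call:
{"fn": "carry_out", "kwargs": {"commands": [[0, 0, 0, 0, 0, 0, 3], [0, 0, 2, 0, 0, 0, 3], [0, 0, 6, 0, 0, 0, 3], [0, 0, 11, 0, 0, 0, 3], [0, 0, 16, 0, 0, 0, 3]]}}

```text
t: 12.0
tool_pos: [0.4817, 0.0464, 0.1729]
tcp_rot: [-3.141, 0.0, 1.359]
wrist_force: [1.3, -1.0, 0.0]
width: 0.34
grip_force: 0.0
```

```bash
python3 - <<'E'
from meas import *
for c in ['top','side']:
    print(tray(c), [d['centre'] for d in env.spot_point(c,'tray_center')])
    for t in ['pivot','mouth']: print(t,[d['centre'] for d in env.spot_point(c,t)])
print(env.observe()['tool_pos'],env.observe()['tcp_rot'])
e=np.array([.2113,.9774]); p=np.array([.517,-.166]); h=.009; r0=.11
for th in np.r_[0:1.52:.25,1.5708,1.65,1.75,1.85,1.95,2.05]:
    k=1 if th<1.58 else -1; r=r0 if k>0 else r0-2*h
    s=-.023*np.cos(th)+r*np.sin(th)-k*h; z=.17+.023*np.sin(th)+r*np.cos(th)
    print(round(th,2),'s',round(s,4),'xyz',np.round(np.r_[p+s*e,z],4))
E
```

```text
(0.65, ((0.5570951104164124, 0.02984510362148285), (0.219135120511055, 0.16306538879871368), 79.08039093017578)) [[0.5574, 0.031, 0.0151]]
pivot [[0.5172, -0.1641, 0.1732]]
mouth [[0.5205, -0.1652, 0.2981]]
(0.89, ((0.553867518901825, 0.04010576009750366), (0.24486297369003296, 0.17656028270721436), 79.2733383178711)) [[0.5545, 0.0329, 0.0145]]
pivot []
mouth []
[0.4819 0.0464 0.1701] [-3.1393  0.0001  1.3587]
0.0 s -0.032 xyz [ 0.5102 -0.1973  0.28  ]
0.25 s -0.0041 xyz [ 0.5161 -0.17    0.2823]
0.5 s 0.0236 xyz [ 0.522  -0.143   0.2776]
0.75 s 0.0492 xyz [ 0.5274 -0.118   0.2662]
1.0 s 0.0711 xyz [ 0.532  -0.0965  0.2488]
1.25 s 0.0881 xyz [ 0.5356 -0.0799  0.2265]
1.5 s 0.0991 xyz [ 0.5379 -0.0691  0.2007]
1.57 s 0.101 xyz [ 0.5383 -0.0673  0.193 ]
1.65 s 0.1025 xyz [ 0.5387 -0.0658  0.1856]
1.75 s 0.1036 xyz [ 0.5389 -0.0647  0.1762]
1.85 s 0.1038 xyz [ 0.5389 -0.0646  0.1668]
1.95 s 0.103 xyz [ 0.5388 -0.0653  0.1573]
2.05 s 0.1012 xyz [ 0.5384 -0.067   0.148 ]
```

The tray now stands centred and square in the outline. Next I go up and over, to a point behind the sleeve.

Call:
{"fn": "carry_out", "kwargs": {"commands": [[0, 0, 5, 0, 0, 0, 0], [0, 0, 10, 0, 0, 0, 0], [0, 0, 15, 0, 0, 0, 0], [0, 0, 19, 0, 0, 0, 0], [0, 0, 19, 0, 0, 0, 0]], "force": 10}}

```text
t: 13.0
tool_pos: [0.4834, 0.0462, 0.3656]
tcp_rot: [3.133, -0.001, 1.359]
wrist_force: [-0.3, -0.6, -0.8]
width: 0.008
grip_force: 0.0
```

Call:
{"fn": "carry_out", "kwargs": {"commands": [[0.3, -4, 0, 0, 0, 0, 0], [0.6, -8, 0, 0, 0, 0, 0], [1, -12.5, 0, 0, 0, 0, 0], [1.3, -17, 0, 0, 0, 0, 0], [1.6, -21, 0, 0, 0, 0, 0]]}}

```text
t: 13.5
tool_pos: [0.498, -0.1657, 0.3595]
tcp_rot: [-3.139, -0.001, 1.358]
wrist_force: [0.7, 0.7, -0.8]
width: 0.008
grip_force: 0.0
```

Call:
{"fn": "carry_out", "kwargs": {"commands": [[0.2, -4, 0, 0, 0, 0, 0], [0.4, -7.2, 0, 0, 0, 0, 0], [0.4, -7.2, -4, 0, 0, 0, 0], [0.4, -7.2, -8, 0, 0, 0, 0], [0.4, -7.2, -8, 0, 0, 0, 0]]}}

```text
t: 14.0
tool_pos: [0.5003, -0.2346, 0.275]
tcp_rot: [-3.13, -0.005, 1.358]
wrist_force: [0.5, -0.2, 1.2]
width: 0.01
grip_force: 0.0
```

```bash
python3 - <<'E'
from meas import *
im=save('side','s4'); cv2.imwrite('pics/s4c.png',cv2.resize(im[100:320,200:460,::-1],None,fx=3,fy=2.7))
print(env.observe()['tool_pos'],env.observe()['tcp_rot'],env.observe()['width'],env.observe()['wrist_force'])
E
```

```text
[ 0.5015 -0.2352  0.2789] [-3.1359 -0.0027  1.3586] 0.004073150278740993 [ 0.093  -0.6828  1.5238]
```

View pics/s4c.png

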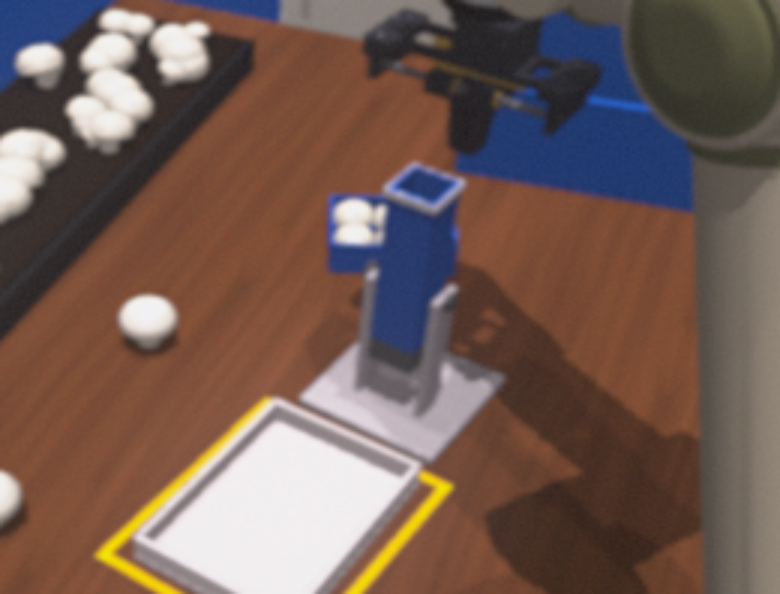

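The crop shows the tray squarely inside the yellow outline. The closed fingertips at (470,150) are behind the sleeve mouth at (425,187), on the tipping line.

Call:
{"fn": "carry_out", "kwargs": {"commands": [[0.4, 2, 0, 0, 0, 0, 0], [0.7, 3.1, 0, 0, 0, 0, 0], [0.8, 3.6, 0, 0, 0, 0, 0], [0.9, 4.1, 0, 0, 0, 0, 0], [1.0, 4.6, 0, 0, 0, 0, 0]]}}

```text
t: 14.55
tool_pos: [0.5124, -0.1896, 0.2816]
tcp_rot: [3.141, 0.0, 1.359]
wrist_force: [-0.1, -0.3, -0.9]
width: 0.011
grip_force: 0.0
```

Call:
{"fn": "carry_out", "kwargs": {"commands": [[0.1, 0.5, 0.1, 0, 0, 0, 0], [0.2, 1.1, 0.2, 0, 0, 0, 0], [0.3, 1.6, 0.3, 0, 0, 0, 0], [0.4, 2.1, 0.3, 0, 0, 0, 0], [0.5, 2.4, 0.2, 0, 0, 0, 0]]}}

```text
t: 15.05
tool_pos: [0.5174, -0.1652, 0.2833]
tcp_rot: [3.141, 0.0, 1.359]
wrist_force: [-0.1, 0.2, 0.4]
width: 0.004
grip_force: 0.0
```

```bash
python3 - <<'E'
from meas import *
im=save('top','t5'); print([(d['centre'],d['conf']) for d in env.spot_point('top','mouth')])
env.capture('side'); print([(d['centre'],d['conf']) for d in env.spot_point('side','mouth')])
o=env.observe();print(o['tool_pos'],o['tcp_rot'],o['wrist_force'],o['t'])
E
```

```text
[]
[([0.5202, -0.1668, 0.2987], 0.91)]
[ 0.5173 -0.1657  0.283 ] [-3.1414 -0.      1.3589] [ 0.181   0.2685 -0.1605] 15.25
```

```bash
python3 - <<'E'
from meas import *
im=save('side','s6'); cv2.imwrite('pics/s6c.png',cv2.resize(im[140:260,280:420,::-1],None,fx=5.5,fy=4.9,interpolation=cv2.INTER_CUBIC))
E
```

```text
(no output)
```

View pics/s6c.png

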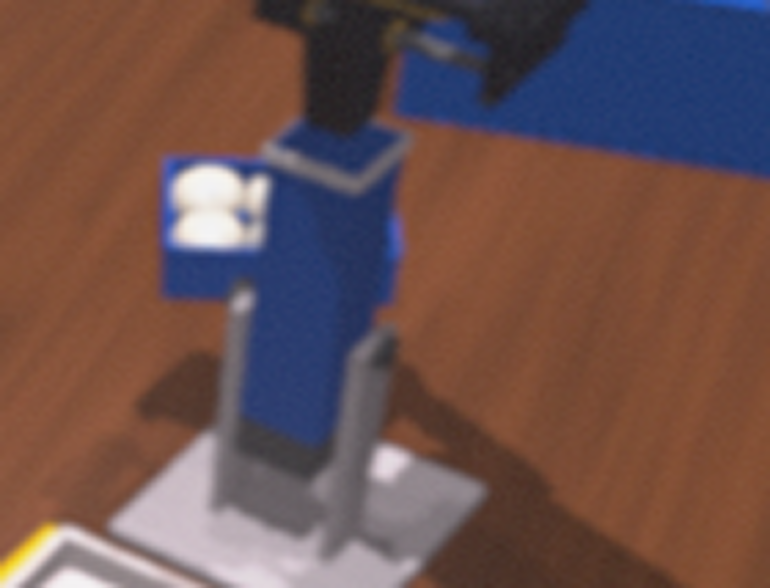

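```bash
python3 - <<'E'
from meas import *
f=lambda p:np.round(((proj('side',p)-[280,140])*[5.5,4.9])).astype(int)
print('tcp',f([.5173,-.1657,.283]))
e=np.array([.2113,.9774,0]);n=np.array([-.9774,.2113,0]); p=np.array([.517,-.166,.17]); k=np.array([0,0,1.])
for th in [0,.1,.2,.3]:
    X=e*np.cos(th)-k*np.sin(th); Z=e*np.sin(th)+k*np.cos(th)
    print(th,[f(p+.125*Z+a*.023*X+b*.023*n).tolist() for a,b in [(1,1),(1,-1),(-1,-1),(-1,1)]])
print(f(p-[0,0,.006-.0]+.034*n+.018*e+[0,0,.012]))
E
```

```text
tcp [328 155]
0 [[351, 174], [263, 141], [314, 99], [401, 130]]
0.1 [[336, 191], [248, 158], [300, 108], [388, 139]]
0.2 [[322, 209], [233, 176], [286, 119], [374, 151]]
0.3 [[307, 229], [219, 195], [272, 132], [360, 164]]
[350 352]
```

The sleeve is still upright. The fingers at (345,130) in the crop overlap its back rim, so they passed over it or sit inside the mouth. I'll raise, back off, and check the real fingertip height.

Call:
{"fn": "carry_out", "kwargs": {"commands": [[0, 0, 2, 0, 0, 0, 0], [0, 0, 4, 0, 0, 0, 0], [-0.8, -4, 4, 0, 0, 0, 0], [-1.6, -8, 4, 0, 0, 0, 0], [-1.6, -8, 4, 0, 0, 0, 0]]}}

```text
t: 15.8
tool_pos: [0.5003, -0.2495, 0.3224]
tcp_rot: [-3.141, 0.0, 1.354]
wrist_force: [0.0, 0.7, 0.3]
width: 0.006
grip_force: 0.0
```

```bash
python3 - <<'E'
from meas import *
o=env.observe(); print(o['tool_pos'],o['t'])
cr=[]
for c in ['side','top']:
    im=save(c,c+'7'); u,v=proj(c,o['tool_pos']); print(c,u,v)
    x0,y0=int(u)-35,int(v)-45
    q=cv2.resize(im[y0:y0+90,x0:x0+70,::-1],None,fx=5.6,fy=5.6,interpolation=cv2.INTER_CUBIC)
    cv2.drawMarker(q,(int((u-x0)*5.6),int((v-y0)*5.6)),(0,255,0),0,14,1); cr.append(q)
u,v=proj('side',[.5015,-.2352,.2789]); print('s4c',(u-200)*3,(v-100)*2.7)
cv2.imwrite('pics/c7.png',np.hstack(cr))
E
```

```text
[ 0.5003 -0.2495  0.3224] 15.8
side 357.4735543614387 143.21062140498418
top 338.7629651798052 272.54935551030553
s4c 460.27471359215684 161.4159892399841
```

View pics/c7.png

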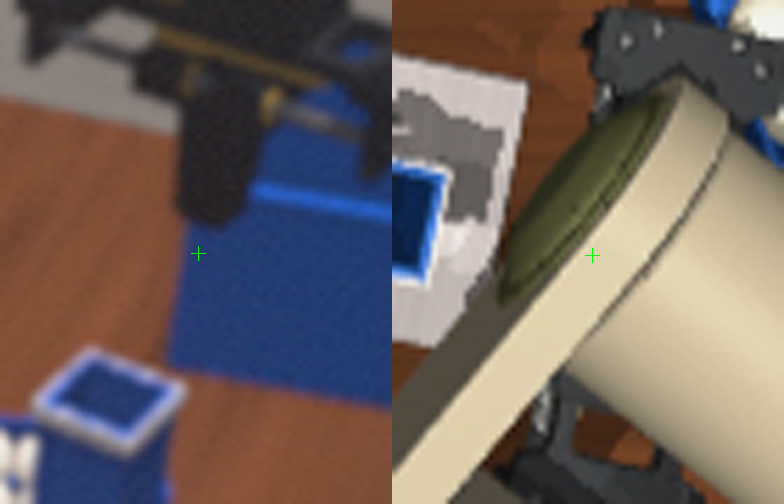

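The left panel shows the fingertip ending about 20 mm above the projected TCP: tip at (210,222), marker at (198,253). So the fingers passed over the mouth. I'll come in lower and check the contact force.

Call:
{"fn": "carry_out", "kwargs": {"commands": [[0, 0, -3, 0, 0, 0, 0], [0, 0, -6, 0, 0, 0, 0], [0.3, 2, -6, 0, 0, 0, 0], [0.6, 3.6, -6, 0, 0, 0, 0], [0.7, 4.4, -6, 0, 0, 0, 0]]}}

```text
t: 16.4
tool_pos: [0.5088, -0.1996, 0.264]
tcp_rot: [3.14, 0.0, 1.361]
wrist_force: [-0.6, 0.3, 0.0]
width: 0.006
grip_force: 0.0
```

Call:
{"fn": "carry_out", "kwargs": {"commands": [[0.1, 0.4, 0, 0, 0, 0, 0], [0.2, 0.8, 0, 0, 0, 0, 0], [0.3, 1.2, 0, 0, 0, 0, 0], [0.3, 1.6, 0, 0, 0, 0, 0], [0.3, 1.6, 0, 0, 0, 0, 0]]}}

```text
t: 16.9
tool_pos: [0.5112, -0.1854, 0.2632]
tcp_rot: [-3.142, -0.0, 1.359]
wrist_force: [0.1, -1.0, 0.4]
width: 0.005
grip_force: 0.1
```

```bash
python3 - <<'E'
from meas import *
for c in ['side','top']:
    env.capture(c); print(c,[(d['centre'],d['conf']) for d in env.spot_point(c,'mouth')])
o=env.observe();print(o['tool_pos'],o['tcp_rot'],o['wrist_force'],o['t'])
E
```

```text
side [([0.5225, -0.1537, 0.2959], 0.71)]
top [([0.5199, -0.1511, 0.2986], 0.46)]
[ 0.5112 -0.1859  0.2631] [-3.1415  0.      1.3585] [-0.4049 -0.1467  0.1757] 17.1
```

Call:
{"fn": "carry_out", "kwargs": {"commands": [[0.3, 0.8, 0.1, 0, 0, 0, 0], [0.5, 1.7, 0.1, 0, 0, 0, 0], [0.7, 2.6, 0, 0, 0, 0, 0], [0.9, 3.4, -0.15, 0, 0, 0, 0], [1.1, 4.25, -0.35, 0, 0, 0, 0]]}}

```text
t: 17.6
tool_pos: [0.5224, -0.1423, 0.2595]
tcp_rot: [-3.142, 0.0, 1.359]
wrist_force: [0.9, -1.7, -0.4]
width: 0.006
grip_force: 0.7
```

Call:
{"fn": "carry_out", "kwargs": {"commands": [[0.2, 0.8, -0.3, 0, 0, 0, 0], [0.3, 1.6, -0.65, 0, 0, 0, 0], [0.5, 2.4, -1.1, 0, 0, 0, 0], [0.7, 3.1, -1.6, 0, 0, 0, 0], [0.8, 3.85, -2.1, 0, 0, 0, 0]]}}

```text
t: 18.1
tool_pos: [0.5305, -0.1041, 0.2382]
tcp_rot: [3.141, 0.0, 1.359]
wrist_force: [0.3, -2.5, 0.5]
width: 0.006
grip_force: 1.1
```

```bash
python3 - <<'E'
from meas import *
for c in ['side','top']:
    save(c,c+'8'); print(c,[(d['centre'],d['conf']) for d in env.spot_point(c,'mouth')])
o=env.observe();print(o['tool_pos'],o['tcp_rot'],o['wrist_force'],o['t'])
E
```

```text
side [([0.5378, -0.0747, 0.25], 0.89)]
top [([0.6053, -0.4151, -0.0004], 0.58)]
[ 0.5302 -0.1046  0.2386] [-3.1414  0.0001  1.3591] [-0.8839 -1.8236  1.6815] 18.3
```

Call:
{"fn": "carry_out", "kwargs": {"commands": [[0.2, 0.8, -0.75, 0, 0, 0, 0], [0.35, 1.55, -1.6, 0, 0, 0, 0], [0.5, 2.2, -2.5, 0, 0, 0, 0], [0.6, 2.75, -3.5, 0, 0, 0, 0], [0.7, 3.2, -4.5, 0, 0, 0, 0]]}}

```text
t: 18.8
tool_pos: [0.5374, -0.0718, 0.1927]
tcp_rot: [-3.141, -0.0, 1.359]
wrist_force: [2.0, 0.4, 3.9]
width: 0.009
grip_force: 1.7
```

Call:
{"fn": "carry_out", "kwargs": {"commands": [[0.1, 0.35, -1.0, 0, 0, 0, 0], [0.1, 0.55, -1.8, 0, 0, 0, 0], [0.15, 0.7, -2.5, 0, 0, 0, 0], [0.15, 0.75, -3.0, 0, 0, 0, 0], [0.15, 0.8, -3.5, 0, 0, 0, 0]]}}

```text
t: 19.3
tool_pos: [0.5387, -0.0646, 0.1584]
tcp_rot: [3.142, -0.0, 1.359]
wrist_force: [0.4, 3.0, 3.9]
width: 0.005
grip_force: 2.2
```

```bash
python3 - <<'E'
from meas import *
for c in ['side','top']:
    im=save(c,c+'9'); print(c,[(d['centre'],d['conf']) for t in ['mouth','knife'] for d in env.spot_point(c,t)])
    if c=='side': cv2.imwrite('pics/s9c.png',cv2.resize(im[140:360,200:460,::-1],None,fx=3,fy=2.7))
o=env.observe();print(o['tool_pos'],o['tcp_rot'],o['wrist_force'],o['t'])
E
```

```text
side [([0.5425, -0.0472, 0.1584], 0.63), ([0.5164, -0.1625, 0.1696], 0.54), ([0.557, 0.0323, 0.0179], 0.48), ([0.7808, -0.1493, 0.0002], 0.65)]
top []
[ 0.5386 -0.0647  0.1589] [-3.1415  0.      1.3587] [-0.9241  2.3821  4.9036] 19.6
```

View pics/s9c.png

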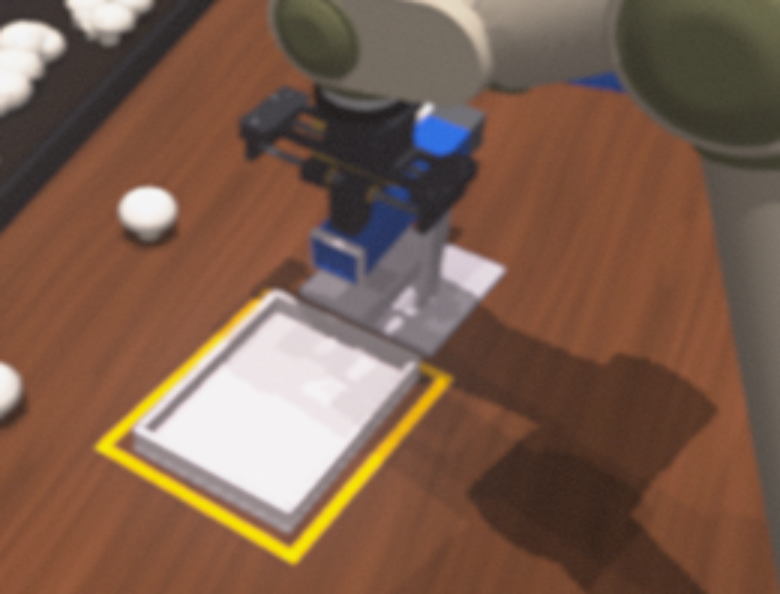

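The crop shows the sleeve just past level, mouth at (338,255) over the tray's near end and the knife still inside. Now I tip further, slowly.

Call:
{"fn": "carry_out", "kwargs": {"commands": [[0, 0, -0.4, 0, 0, 0, 0], [0, 0, -0.8, 0, 0, 0, 0], [0, 0, -1.2, 0, 0, 0, 0], [0, 0, -1.6, 0, 0, 0, 0], [0, 0, -1.6, 0, 0, 0, 0]]}}

```text
t: 20.1
tool_pos: [0.5387, -0.0648, 0.142]
tcp_rot: [-3.141, 0.0, 1.359]
wrist_force: [0.5, 1.6, 3.0]
width: 0.008
grip_force: 1.8
```

Call:
{"fn": "carry_out", "kwargs": {"commands": [[0, 0, 0, 0, 0, 0, 0], [0, 0, 0, 0, 0, 0, 0], [0, 0, 0, 0, 0, 0, 0], [0, 0, 0, 0, 0, 0, 0], [0, 0, 0, 0, 0, 0, 0]]}}

```text
t: 20.6
tool_pos: [0.5387, -0.0647, 0.1427]
tcp_rot: [3.142, 0.0, 1.359]
wrist_force: [1.1, 1.2, 2.7]
width: 0.003
grip_force: 1.5
```

```bash
cat > kn.py <<'E'
from meas import *
for c in ['side','top']:
    im=save(c,c+'k'); print(c,[(t,np.round(d['centre'],3).tolist(),d['conf']) for t in ['mouth','knife','tray_center'] for d in env.spot_point(c,t)])
    hsv=cv2.cvtColor(im,cv2.COLOR_RGB2HSV); m=cv2.inRange(hsv,(0,140,90),(6,255,255))|cv2.inRange(hsv,(174,140,90),(180,255,255))
    n,l,s,ce=cv2.connectedComponentsWithStats(m); print([(s[i,4],ce[i].round(),atz(c,*ce[i],.02).round(3)) for i in range(1,n) if s[i,4]>8])
o=env.observe();print(o['tool_pos'],o['tcp_rot'],o['wrist_force'],o['t'])
E
python3 kn.py
```

```text
side [('mouth', [0.542, -0.053, 0.135], 0.77), ('knife', [0.539, -0.071, 0.13], 0.44)]
[(np.int32(106), array([309., 248.]), array([ 0.571, -0.122,  0.02 ]))]
top [('tray_center', [0.558, 0.033, 0.016], 0.82), ('tray_center', [0.783, -0.154, 0.003], 0.24)]
[]
[ 0.5388 -0.0647  0.1427] [3.1415 0.     1.3588] [0.1482 1.3136 4.2179] 21.0
```

Call:
{"fn": "carry_out", "kwargs": {"commands": [[0, 0, 0, 0, 0, 0, 0], [0, 0, -0.2, 0, 0, 0, 0], [0, 0, -0.4, 0, 0, 0, 0], [0, 0, -0.4, 0, 0, 0, 0], [0, 0, -0.4, 0, 0, 0, 0]]}}

```text
t: 21.5
tool_pos: [0.5387, -0.0648, 0.1385]
tcp_rot: [-3.141, 0.0, 1.359]
wrist_force: [1.2, -0.2, 3.5]
width: 0.007
grip_force: 1.5
```

```bash
python3 kn.py
```

```text
side [('mouth', [0.542, -0.051, 0.129], 0.85), ('knife', [0.546, -0.04, 0.029], 0.65), ('tray_center', [0.556, 0.033, 0.019], 0.72)]
[(np.int32(127), array([304., 274.]), array([ 0.546, -0.024,  0.02 ]))]
top [('tray_center', [0.559, 0.028, 0.017], 0.71)]
[]
[ 0.5387 -0.0647  0.1387] [3.1416 0.0001 1.3588] [ 0.6066 -0.1828  3.8935] 21.9
```

```bash
python3 - <<'E'
import cv2
im=cv2.imread('pics/sidek.png'); cv2.imwrite('pics/skc.png',cv2.resize(im[210:310,260:380],None,fx=6,fy=5.5,interpolation=cv2.INTER_CUBIC))
E
```

```text
(no output)
```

View pics/skc.png

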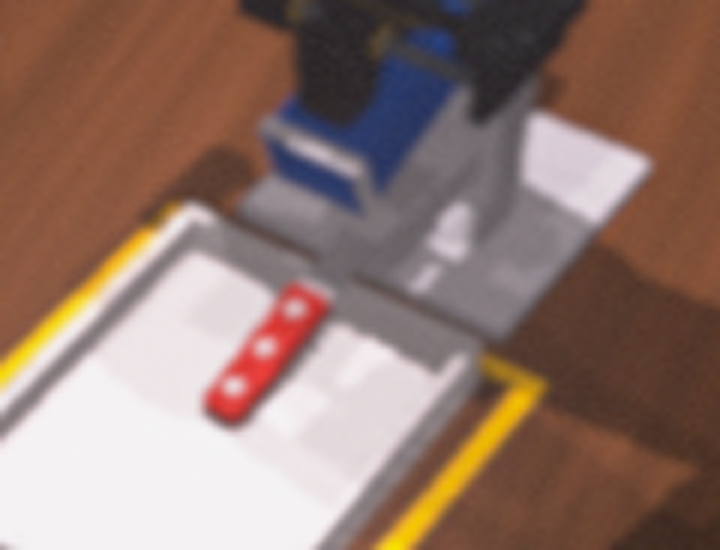

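The knife lies in the tray: red handle from (310,290) to (225,405), blade resting over the near wall. It is clear of the sleeve and the gripper. Now I follow the sleeve back upright.

Call:
{"fn": "carry_out", "kwargs": {"commands": [[0, 0, 0.3, 0, 0, 0, 0], [0, 0, 0.7, 0, 0, 0, 0], [0, 0, 1.1, 0, 0, 0, 0], [0, 0, 1.6, 0, 0, 0, 0], [0, 0, 2.0, 0, 0, 0, 0]]}}

```text
t: 22.4
tool_pos: [0.5387, -0.0649, 0.1593]
tcp_rot: [3.141, 0.001, 1.359]
wrist_force: [0.8, -0.7, 3.9]
width: 0.006
grip_force: 1.6
```

Call:
{"fn": "carry_out", "kwargs": {"commands": [[0, -0.05, 0.5, 0, 0, 0, 0], [0, -0.1, 1.0, 0, 0, 0, 0], [-0.05, -0.25, 1.7, 0, 0, 0, 0], [-0.05, -0.45, 2.5, 0, 0, 0, 0], [-0.15, -0.8, 3.5, 0, 0, 0, 0]]}}

```text
t: 22.9
tool_pos: [0.5372, -0.0729, 0.1942]
tcp_rot: [-3.141, 0.0, 1.359]
wrist_force: [-0.3, -1.1, 2.5]
width: 0.006
grip_force: 1.2
```

Call:
{"fn": "carry_out", "kwargs": {"commands": [[-0.1, -0.45, 1.0, 0, 0, 0, 0], [-0.2, -1.0, 2.0, 0, 0, 0, 0], [-0.35, -1.65, 2.9, 0, 0, 0, 0], [-0.5, -2.4, 3.75, 0, 0, 0, 0], [-0.7, -3.2, 4.5, 0, 0, 0, 0]]}}

```text
t: 23.4
tool_pos: [0.5301, -0.1054, 0.2393]
tcp_rot: [3.141, 0.0, 1.359]
wrist_force: [0.8, -1.0, 0.8]
width: 0.008
grip_force: 0.9
```

Call:
{"fn": "carry_out", "kwargs": {"commands": [[-0.1, -0.75, 0.5, 0, 0, 0, 0], [-0.3, -1.45, 1.0, 0, 0, 0, 0], [-0.5, -2.25, 1.45, 0, 0, 0, 0], [-0.6, -3.05, 1.8, 0, 0, 0, 0], [-0.8, -3.85, 2.1, 0, 0, 0, 0]]}}

```text
t: 23.9
tool_pos: [0.5221, -0.1438, 0.2597]
tcp_rot: [-3.141, -0.0, 1.359]
wrist_force: [-0.5, -0.7, 0.2]
width: 0.008
grip_force: 0.6
```

Call:
{"fn": "carry_out", "kwargs": {"commands": [[-0.2, -0.85, 0.2, 0, 0, 0, 0], [-0.4, -1.65, 0.3, 0, 0, 0, 0], [-0.6, -2.55, 0.3, 0, 0, 0, 0], [-0.8, -3.45, 0.3, 0, 0, 0, 0], [-1.1, -4.25, 0.3, 0, 0, 0, 0]]}}

```text
t: 24.4
tool_pos: [0.511, -0.1864, 0.2624]
tcp_rot: [-3.141, -0.0, 1.359]
wrist_force: [-0.4, 0.1, -0.5]
width: 0.003
grip_force: 0.1
```

Call:
{"fn": "carry_out", "kwargs": {"commands": [[-0.1, -0.4, 0, 0, 0, 0, 0], [-0.2, -0.8, 0, 0, 0, 0, 0], [-0.3, -1.2, 0, 0, 0, 0, 0], [-0.35, -1.6, 0, 0, 0, 0, 0], [-0.45, -2.0, 0, 0, 0, 0, 0]]}}

```text
t: 24.9
tool_pos: [0.5067, -0.2058, 0.2626]
tcp_rot: [-3.142, -0.0, 1.359]
wrist_force: [0.5, -0.4, 0.0]
width: 0.007
grip_force: 0.0
```

Call:
{"fn": "carry_out", "kwargs": {"commands": [[-0.1, -0.5, 0, 0, 0, 0, 0], [-0.3, -1.5, 0, 0, 0, 0, 0], [-0.6, -3, 0, 0, 0, 0, 0], [-1, -5, 0, 0, 0, 0, 0], [-1, -5, 0, 0, 0, 0, 0]]}}

```text
t: 25.4
tool_pos: [0.4961, -0.2583, 0.2623]
tcp_rot: [-3.141, 0.0, 1.356]
wrist_force: [-0.4, 0.4, -0.9]
width: 0.007
grip_force: 0.0
```

```bash
python3 kn.py; python3 -c "
from meas import *
for c in ['top','side']: print(tray(c)); print([(t,np.round(d['centre'],3).tolist()) for t in ['punnet','mushroom_a'] for d in env.spot_point(c,t)])"
```

```text
side [('mouth', [0.517, -0.167, 0.295], 0.78), ('knife', [0.545, -0.038, 0.03], 0.77), ('tray_center', [0.555, 0.032, 0.02], 0.55)]
[(np.int32(123), array([304., 275.]), array([ 0.546, -0.024,  0.02 ]))]
top [('mouth', [0.515, -0.164, 0.3], 0.59), ('knife', [0.538, -0.043, 0.031], 0.82), ('tray_center', [0.558, 0.03, 0.017], 0.58)]
[(np.int32(145), array([245., 249.]), array([ 0.548, -0.021,  0.02 ]))]
[ 0.4968 -0.2552  0.2627] [3.1415 0.     1.3594] [-0.1978 -0.9604  0.8537] 25.8
(0.82, ((0.5562694072723389, 0.029438689351081848), (0.21842120587825775, 0.15966105461120605), 79.9858627319336))
[('punnet', [0.606, -0.418, 0.001]), ('mushroom_a', [0.791, 0.135, -0.0]), ('mushroom_a', [0.782, -0.154, 0.004])]
(0.89, ((0.553457498550415, 0.040813982486724854), (0.23671115934848785, 0.1703803390264511), 79.15792083740234))
[('punnet', [0.608, -0.416, 0.004]), ('punnet', [0.546, -0.042, 0.031]), ('mushroom_a', [0.79, 0.132, 0.001]), ('mushroom_a', [0.783, -0.148, 0.001])]
```

```bash
python3 -c "
from workcell import env
print(env.finish_job())"
```

```text
the job is handed in; nothing more can be done
None
```

The job is handed in, with no verdict returned: the tray is centred in the outline, the knife lies in it untouched by the gripper with its blade resting on the near wall, the sleeve is upright, the bystanders are unmoved, and the tray slipped once on the way and was re-gripped.

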